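Put the check weights back in their cases

TASK

The balance check is done: take the pile of four steel disc weights apart from the top, one weight at a time, and put each into its own round wooden case, the one whose well is turned to its size, so that it sits flat on the felt. They are calibrated weights, so set them down without dropping them, keep them upright and never let one touch the bench. Leave the yellow-capped reagent bottle on the bench where it stands.

Things in the scene. Friction and masses are not known exactly. Their poses are not given: they have to be found in the camera images.
- weight_tiny: The smallest of four plain stainless-steel disc weights, on top of the pile at the start: an upright cylinder 20 mm in diameter and 20 mm high, about 50 g. Origin at the centre of its underside, z up. All four stand loose one on another, each roughly centred on the wider one below (up to 5 mm off), so from above a ring of every weight shows.
- weight_small: The second smallest of four plain stainless-steel disc weights, second from the top at the start: an upright cylinder 27 mm in diameter and 22 mm high, about 100 g. Origin at the centre of its underside, z up. All four stand loose one on another, each roughly centred on the wider one below (up to 5 mm off), so from above a ring of every weight shows.
- weight_medium: The second largest of four plain stainless-steel disc weights, third from the top, resting on the largest at the start: an upright cylinder 37 mm in diameter and 24 mm high, about 200 g. Origin at the centre of its underside, z up. All four stand loose one on another, each roughly centred on the wider one below (up to 5 mm off), so from above a ring of every weight shows.
- weight_large: The largest of four plain stainless-steel disc weights, at the bottom of the pile, on the pan at the start: an upright cylinder 56 mm in diameter and 26 mm high, about 500 g. Origin at the centre of its underside, z up. All four stand loose one on another, each roughly centred on the wider one below (up to 5 mm off), so from above a ring of every weight shows.
- case_tiny: Open round dark-brown wooden case of the smallest weight (20 mm), the smallest of four; fixed to the bench. Outer diameter 47 mm, rim 16 mm high. Well: 25 mm across at the blue felt floor, 7 mm above the underside, flaring to 35 mm at the rim, so a weight let go a few mm off slides home. Seated, it stands 11 mm proud. Origin: centre of the underside, z up.
- case_small: Open round dark-brown wooden case of the second smallest weight (27 mm), the second smallest of four; fixed to the bench. Outer diameter 54 mm, rim 16 mm high. Well: 32 mm across at the blue felt floor, 7 mm above the underside, flaring to 42 mm at the rim, so a weight let go a few mm off slides home. Seated, it stands 13 mm proud. Origin: centre of the underside, z up.
- case_medium: Open round dark-brown wooden case of the second largest weight (37 mm), the second largest of four; fixed to the bench. Outer diameter 64 mm, rim 16 mm high. Well: 42 mm across at the blue felt floor, 7 mm above the underside, flaring to 52 mm at the rim, so a weight let go a few mm off slides home. Seated, it stands 15 mm proud. Origin: centre of the underside, z up.
- case_large: Open round dark-brown wooden case of the largest weight (56 mm), the largest of four; fixed to the bench. Outer diameter 83 mm, rim 16 mm high. Well: 61 mm across at the blue felt floor, 7 mm above the underside, flaring to 71 mm at the rim, so a weight let go a few mm off slides home. Seated, it stands 17 mm proud. Origin: centre of the underside, z up.
- balance: White and grey bench balance (fixed) carrying the pile; display on the robot's side. Silver pan 96 mm across, its top 56 mm above the bench. Origin on the bench under the pan's centre; x from display to back, z up. The housing reaches 126 mm in front of, 70 mm behind, 75 mm to each side of it. A 0.45 m tall pipette stand is on the bench 0.2 to 0.3 m to its left: keep clear.
- reagent: A small loose reagent bottle with a yellow screw cap, 31 mm in diameter and 59 mm high, standing between the balance and the cases; to be left where it is. Origin at the centre of its underside, z up.
Mind the look-alikes: they are no part of the job. What is shaped like the weight_large but blue is not meant.

How it is judged:
By the outcome, as a careful person would: the job done as asked, in the order asked, and still so for the second after the job is handed in, with the robot touching nothing.
It also fails if it takes over 115 s, if anything falls off the work surface, if the arm or the gripper's body presses on something with over 40 N, if the wrist force passes 120 N, or if a joint passes its speed limit or range.

ROBOT

A 7-joint arm with a two-finger parallel gripper is mounted at the origin on a cart in front of the work surface, level with it; the furniture and walls round the work are solid. World frame = base frame: x ahead of the robot, y to its left, z up, the work surface at z = 0. Lengths are in m, angles in rad, forces in N, time in s.
With the tool pointing down it reaches from about 0.4 to 0.85 m from the base axis. Payload 4.5 kg.
Tool frame: the origin (TCP) lies between the finger pads; the fingertips stand 11 mm ahead of it and the grasp point (between the pads) lies 8 mm behind it (r.nose_length is the distance from the TCP to the fingertips, in m); z points along the fingers, y is the line along which they close (so a half turn about z gives the same grasp; the last joint's range is limited). The gripper opens to 88 mm and grips with 3 to 60 N. Pads are 18 mm wide; open, the fingers measure 123 mm over their backs; the gripper's body (75 mm by 187 mm) begins 45 mm behind the grasp point.
Start: joints at [1.173, 0.689, -0.195, 1.565, 0.157, 0.902, -0.215], TCP at [0.262, -0.568, 0.25] pointing down, gripper open.
Joint ranges: [-3.01, 3.01], [-0.46, 2.08], [-1.47, 1.51], [0.13, 2.56], [-1, 4.14], [0.04, 2.09], [-2.66, 2.66]. Speed limits (rad/s): [2.57, 2.57, 3.14, 3.14, 3.14, 3.14, 3.14].

INTERFACE

Orientations are given as a unit quaternion [x, y, z, w].
In Python, from plant import get_state, snapshot, camera_model, r gives the robot as it stands.
- The arm moves only by the shell command python3 -m inch 'ROWS' [FORCE]. ROWS is text: rows parted by semicolons, each of 7 numbers parted by spaces: the opening, from -1 (shut) to 1 (fully open), then the shift along the tool's x, y, z in m, then the turn, a rotation vector about the tool's x, y, z in rad. A call has 1 to 20 rows; each row shifts and turns the commanded pose from where the row before left it, along the tool's axes as they then stand; what a row does not reach is not made up. A row lasts 1/12 s, in which the tool goes at most 41.7 mm and 7.16 degrees, less where a joint would pass 70% of its speed; a pose out of reach is approached as far as the arm can. A call is refused whole if a number of a shift passes 0.0417 or a number of a turn 0.125, either way. A call with a gripper value outside its range is refused whole. The fingers move at their own pace and stop on an object; FORCE is the grip in N (left out, the last holds). Time passes only in rows, so rows that do not move let the fingers close. It gives the time, the measured TCP pose, the force, the opening and the grip force at its end, in the units of the state.
- get_state(): the state, without advancing time (a new reading comes with each control period).
- snapshot(name): name is "scene" or "top" or "wrist"; returns (picture, depth): 384x512x3 uint8, red, green, blue; 384x512 float32, m along the optical axis (not along the pixel's ray), 0 where there is no reading.
- camera_model(name): a dict with "intrinsics" (3x3 intrinsics, pixels), "dist" ([k1, k2, p1, p2, k3] as OpenCV has them; the pictures are not rectified), "view" (4x4, takes a point from world to camera coordinates). Camera axes: x right, y down, z forward; pixel columns grow to the right and rows downward; lengths in m; the calibration is good to about 2 mm. A picture is of the moment at which its call begins: read the wrist's pose just before it. camera_model takes no time and is no camera call; for the wrist camera it gives the pose at the moment of the call.
- r.finish_job(): hands the job in; it is judged then, once.
The state is a dict: "clock": time; "q": joint angles; "qd": joint speeds; "joint_torque": joint torques, N m; "tool_pos": TCP position; "eef_rot": TCP orientation; "contact_force": force on the tool from outside, world axes, zero at the start; "moment": the same for the moment, N m; "opening": opening from 0.0 (shut) to 1.0 (fully open); "finger_force": force on a finger pad.
Only numpy, scipy, OpenCV 4.12 (cv2) and the standard library are available. Lean on these libraries where they do the work, as an engineer would, in place of code of your own. Each camera call takes 0.05 s, during which the arm holds its last target. There are 200 camera calls.

## Working session

There is one attempt and no reset: what is moved stays moved. The work goes in short steps, Python scripts to look and compute and a shell command to move; the robot and the scene stay as the last step left them, time stands still between calls to the robot, and variables do not carry over. Pictures are saved under pics/ and viewed, at most 14 in all, crops included, and the job is handed in when it is done.

```bash
mkdir -p pics; ls
python3 - <<'E'
from plant import *
import cv2,numpy as np
s=get_state();print({k:np.round(v,3) for k,v in s.items()}, r.nose_length)
for n in("scene","top"):
    p,d=snapshot(n);cv2.imwrite(f"pics/{n}0.png",p[:,:,::-1]);np.save(f"pics/{n}0.npy",d)
    m=camera_model(n);print(n,np.round(m["intrinsics"],1).tolist(),m["dist"],np.round(m["view"],3).tolist())
E
```

```text
pics
{'clock': np.float64(0.0), 'q': array([ 1.173,  0.69 , -0.195,  1.566,  0.157,  0.902, -0.215]), 'qd': array([-0.001, -0.001, -0.001, -0.001, -0.   , -0.001,  0.003]), 'joint_torque': array([ 0.0000e+00, -5.2756e+01, -1.2670e+00, -1.5343e+01, -5.3000e-02,
        6.0000e-03,  0.0000e+00]), 'tool_pos': array([ 0.261, -0.567,  0.249]), 'eef_rot': array([ 0.977,  0.214, -0.   , -0.001]), 'contact_force': array([ 0.988, -0.113,  0.471]), 'moment': array([-0.018, -0.013, -0.015]), 'finger_force': np.float64(0.0), 'opening': np.float64(0.998)} 0.011
scene [[398.5, 0.0, 256.8], [0.0, 398.5, 185.6], [0.0, 0.0, 1.0]] [-0.07471444  0.          0.          0.          0.        ] [[0.895, -0.447, -0.009, -0.285], [-0.339, -0.665, -0.665, 0.466], [0.291, 0.598, -0.747, 1.03], [0.0, 0.0, 0.0, 1.0]]
top [[364.0, 0.0, 248.6], [0.0, 364.0, 190.3], [0.0, 0.0, 1.0]] [0.00509 0.      0.      0.      0.     ] [[-0.013, -1.0, -0.001, 0.325], [-0.982, 0.013, -0.187, 0.507], [0.187, -0.001, -0.982, 1.084], [0.0, 0.0, 0.0, 1.0]]
```

View pics/scene0.png

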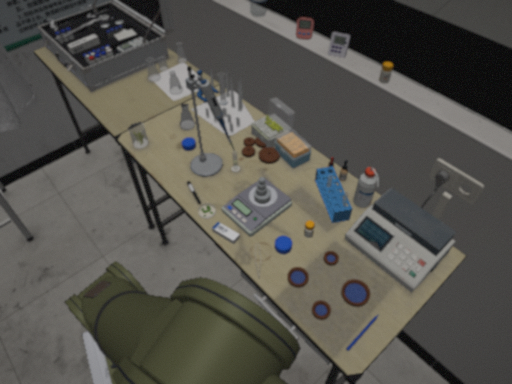

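View pics/top0.png

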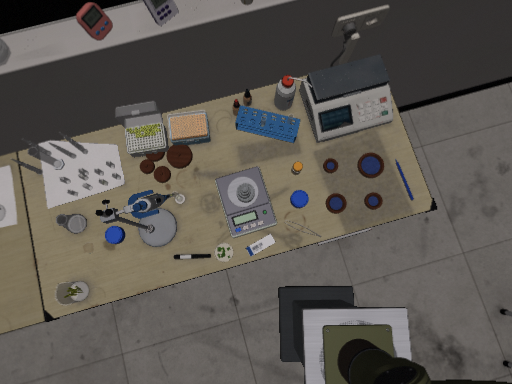

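Scene: pile on the balance at top-view (246,191). Brown-ringed blue wells are at (330,165), (371,165), (336,203) and (373,201). The bottle is at (298,167). Look-alikes: blue discs at (300,199) and (115,235), and empty brown lids at (147,166), (162,174), (179,155) without blue felt.

```bash
cat > h.py <<'E'
import cv2,numpy as np
from plant import *
def ray(px,z,m):
    px=np.asarray(px,float).reshape(-1,1,2)
    n=cv2.undistortPoints(px,m["intrinsics"],np.array(m["dist"])).reshape(-1,2)
    V=np.array(m["view"]);R=V[:3,:3];c=-R.T@V[:3,3]
    d=np.c_[n,np.ones(len(n))]@R
    return c+d*((z-c[2])/d[:,2])[:,None]
def circ(cnt,z,m):
    "centre, diameter of a contour cast on the plane z"
    P=ray(cnt,z,m)[:,:2].astype(np.float32)
    c,a,_=cv2.fitEllipse(P.reshape(-1,1,2)); return np.array(c),np.array(a)
def blobs(mask,mn=15):
    cs,_=cv2.findContours(mask.astype(np.uint8)*255,cv2.RETR_EXTERNAL,cv2.CHAIN_APPROX_NONE)
    return [c for c in cs if cv2.contourArea(c)>=mn and len(c)>=6]
E
python3 - <<'E'
from h import *
p=cv2.imread("pics/top0.png");d=np.load("pics/top0.npy");m=camera_model("top")
h=cv2.cvtColor(p,cv2.COLOR_BGR2HSV)
for name,k in(("blue",cv2.inRange(h,(105,90,30),(130,255,255))),("brown",cv2.inRange(h,(0,60,15),(14,255,120))),("yel",cv2.inRange(h,(10,170,120),(30,255,255)))):
    for c in blobs(k):
        e=cv2.fitEllipse(c)[0]
        if 100<e[0]<400 and 130<e[1]<250:
            cc,a=circ(c,.016 if name!="yel" else .06,m);u,v=map(int,e);Z=d[v,u]
            print(name,np.round(e),cc.round(3),(a*1e3).round(),"depth",Z)
print(ray([(246,190)],.148,m))
c=cv2.resize(p[120:250,190:410],None,fx=3.6,fy=3.6,interpolation=cv2.INTER_CUBIC);cv2.imwrite("pics/c1.png",c)
E
```

```text
blue [114. 234.] [0.383 0.74 ] [54. 61.] depth 1.1311411
blue [144. 209.] [0.461 0.652] [48. 79.] depth 0.7559147
blue [336. 203.] [0.473 0.043] [36. 39.] depth 1.1656842
blue [373. 201.] [ 0.479 -0.076] [28. 29.] depth 1.165468
blue [299. 198.] [0.489 0.158] [52. 57.] depth 1.1480457
blue [137. 197.] [0.502 0.673] [22. 88.] depth 0.81011385
blue [330. 165.] [0.597 0.053] [20. 22.] depth 1.1869532
blue [370. 165.] [ 0.596 -0.077] [55. 57.] depth 1.1935779
brown [336. 203.] [0.474 0.042] [62. 64.] depth 1.1642771
brown [373. 200.] [ 0.48  -0.077] [53. 57.] depth 1.1667899
brown [330. 165.] [0.598 0.053] [47. 48.] depth 1.1869532
brown [370. 165.] [ 0.597 -0.078] [82. 85.] depth 1.1897789
brown [156. 166.] [0.601 0.617] [ 83. 105.] depth 1.2009363
brown [179. 156.] [0.637 0.544] [78. 83.] depth 1.1748668
yel [298. 166.] [0.585 0.165] [24. 26.] depth 1.1360995
[[0.49369671 0.32584695 0.148     ]]
```

View pics/c1.png

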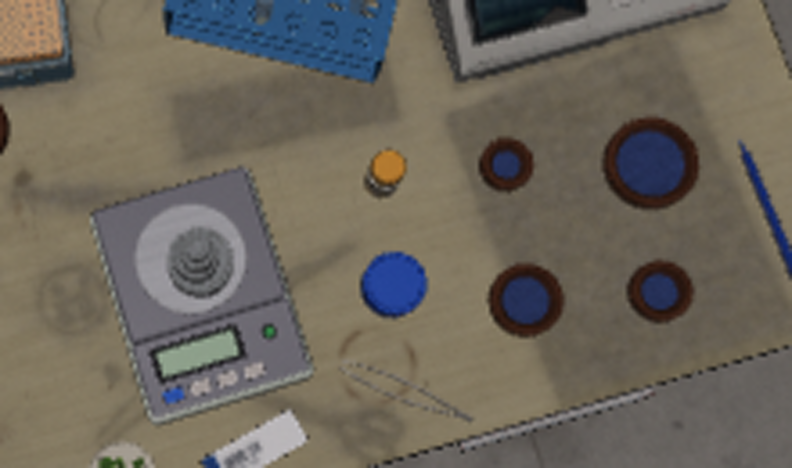

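The crop confirms the choice. The four felted cases have distinct sizes (outer 48, 55, 63 and 84 mm). The pile is at crop (200,258), and the solid blue disc at (394,285) and the bottle at (388,167) must be left alone. First I move over the cases for a wrist look.

```bash
python3 -m inch '1 0 0 -0.01 0 0 0.108;1 0 0 -0.01 0 0 0.108;1 0 0 -0.01 0 0 0.108;1 0 0 -0.01 0 0 0.107;1 0 0 0 0 0 0;1 0.03 0 0 0 0 0;1 0.03 0 0 0 0 0;1 0.03 0 0 0 0 0;1 0.03 0 0 0 0 0;1 0.03 0 0 0 0 0;1 0.03 0 0 0 0 0;1 0.03 0 0 0 0 0;1 0 0 0 0 0 0' 20
python3 -m inch '1 0 -0.035 0 0 0 0;1 0 -0.035 0 0 0 0;1 0 -0.035 0 0 0 0;1 0 -0.035 0 0 0 0;1 0 -0.035 0 0 0 0;1 0 -0.035 0 0 0 0;1 0 -0.035 0 0 0 0;1 0 -0.035 0 0 0 0;1 0 -0.035 0 0 0 0;1 0 -0.035 0 0 0 0;1 0 -0.035 0 0 0 0;1 0 -0.035 0 0 0 0;1 0 -0.035 0 0 0 0;1 0 -0.035 0 0 0 0;1 0 -0.035 0 0 0 0;1 0 0 0 0 0 0;1 0 0 0 0 0 0'
python3 - <<'E'
from h import *
m=camera_model("wrist");p,d=snapshot("wrist");cv2.imwrite("pics/w1.png",p[:,:,::-1]);np.save("pics/w1.npy",d);np.save("pics/w1m.npy",m,allow_pickle=True)
s=get_state();print(s["tool_pos"].round(4),s["eef_rot"].round(3),s["q"].round(2),np.round(m["view"],3).tolist(),m["intrinsics"][0])
E
```

```text
clock: 1.18
tool_pos: [0.4792, -0.5635, 0.2874]
eef_rot: [1.0, 0.006, 0.002, -0.002]
contact_force: [0.1, 1.5, -0.8]
opening: 0.997
finger_force: 0.0
clock: 2.6
tool_pos: [0.4706, -0.0404, 0.2893]
eef_rot: [1.0, 0.004, -0.0, -0.0]
contact_force: [0.7, -0.3, 0.4]
opening: 1.0
finger_force: 0.0
[ 0.4706 -0.0424  0.2893] [ 1.     0.002 -0.     0.   ] [ 0.03  0.43 -0.05  1.96  0.03  0.75 -1.61] [[0.009, -1.0, -0.002, -0.044], [-0.958, -0.009, 0.288, 0.399], [-0.288, -0.001, -0.958, 0.562], [0.0, 0.0, 0.0, 1.0]] [270.28941854   0.         257.68876521]
```

View pics/w1.png

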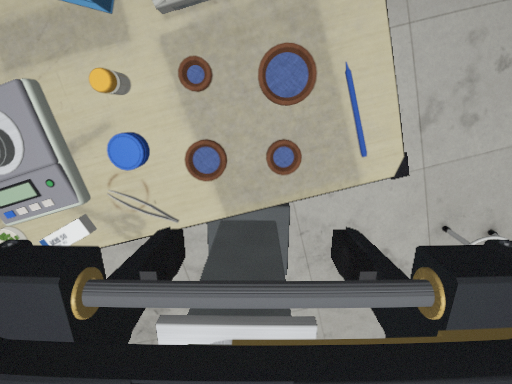

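The wrist view shows the cases at (195,73) tiny, (287,74) large, (206,160) medium and (284,157) small, with the bottle at (103,80).

```bash
python3 - <<'E'
from h import *
m=np.load("pics/w1m.npy",allow_pickle=True).item();p=cv2.imread("pics/w1.png");h=cv2.cvtColor(p,cv2.COLOR_BGR2HSV)
V=np.array(m["view"]);print("cam",(-V[:3,:3].T@V[:3,3]).round(3))
for name,k,z in(("felt",cv2.inRange(h,(105,90,30),(130,255,255)),.007),("brown",cv2.inRange(h,(0,70,15),(12,255,140)),.016)):
    for c in blobs(k,100):
        e=cv2.fitEllipse(c)[0]
        if e[1]<190:
            c=cv2.convexHull(c); cc,a=circ(c,z,m);print(name,np.round(e),cc.round(4),(a*1e3).round())
E
python3 -m inch '1 0 -0.035 0 0 0 0;1 0 -0.035 0 0 0 0;1 0 -0.035 0 0 0 0;1 0 -0.035 0 0 0 0;1 0 -0.035 0 0 0 0;1 0 -0.035 0 0 0 0;1 0 -0.035 0 0 0 0;1 0 -0.035 0 0 0 0;1 0 -0.035 0 0 0 0;1 0 -0.035 0 0 0 0;1 0 -0.02 0 0 0 0;1 -0.02 0 0 0 0 0;1 -0.02 0 0 0 0 0;1 0 0 0 0 0 0;1 0 0 0 0 0 0'
python3 - <<'E'
from h import *
m=camera_model("wrist");p,d=snapshot("wrist");cv2.imwrite("pics/w2.png",p[:,:,::-1]);np.save("pics/w2.npy",d);np.save("pics/w2m.npy",m,allow_pickle=True)
E
```

```text
cam [ 0.544 -0.04   0.423]
felt [283. 157.] [ 0.4795 -0.079 ] [30. 31.]
felt [206. 160.] [0.4735 0.0406] [40. 41.]
felt [128. 151.] [0.4871 0.1622] [57. 67.]
felt [195.  74.] [0.5979 0.0509] [24. 24.]
felt [356. 114.] [ 0.5461 -0.1849] [ 11. 145.]
felt [286.  74.] [ 0.5973 -0.08  ] [59. 60.]
brown [283. 157.] [ 0.4803 -0.0788] [52. 53.]
brown [206. 160.] [0.4746 0.0393] [61. 63.]
brown [195.  73.] [0.5971 0.0496] [45. 47.]
brown [287.  74.] [ 0.5967 -0.0795] [80. 82.]
clock: 3.9
tool_pos: [0.4315, 0.3259, 0.2895]
eef_rot: [1.0, 0.0, 0.0, 0.001]
contact_force: [0.8, 0.4, -0.4]
opening: 1.002
finger_force: 0.0
```

View pics/w2.png

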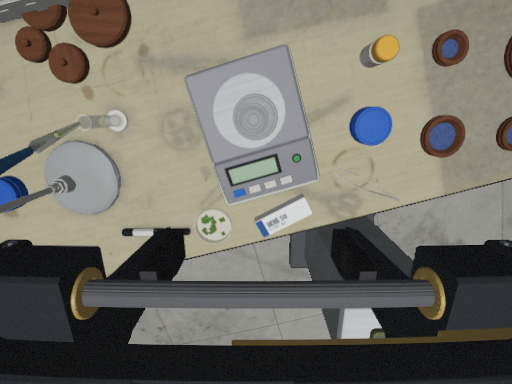

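The wrist view shows the pile at (255,115) on the pan. I segment its tiers by height from the depth image.

```bash
cat >> h.py <<'E'
def tiers(d,m,box,tops=((.148,20),(.128,27),(.106,37),(.082,56))):
    u0,v0,u1,v1=box;uu,vv=np.meshgrid(np.arange(u0,u1),np.arange(v0,v1))
    n=cv2.undistortPoints(np.stack([uu,vv],-1).reshape(-1,1,2).astype(float),m["intrinsics"],np.array(m["dist"])).reshape(-1,2)
    Z=d[v0:v1,u0:u1].reshape(-1);V=np.array(m["view"]);R=V[:3,:3];c=-R.T@V[:3,3]
    W=c+(np.c_[n,np.ones(len(n))]*Z[:,None])@R
    for z,D in tops:
        k=np.abs(W[:,2]-z)<.006
        if k.sum()<20: print(z,"none");continue
        P=W[k,:2];(x,y),rad=cv2.minEnclosingCircle(cv2.convexHull(P.astype(np.float32)))
        print(D,"n",k.sum(),"c",round(x,4),round(y,4),"D",round(2e3*rad,1),"z",np.median(W[k,2]).round(4))
E
python3 - <<'E'
from h import *
for n,b in(("w2",(215,75,295,155)),):
    m=np.load(f"pics/{n}m.npy",allow_pickle=True).item();tiers(np.load(f"pics/{n}.npy"),m,b)
tiers(np.load("pics/top0.npy"),camera_model("top"),(225,170,270,215))
p=cv2.imread("pics/w2.png")[75:155,215:295];cv2.imwrite("pics/c2.png",cv2.resize(p,None,fx=7,fy=7,interpolation=cv2.INTER_CUBIC))
E
```

```text
20 n 314 c 0.4986 0.3306 D 19.9 z 0.1469
27 n 191 c 0.4975 0.3309 D 26.8 z 0.1268
37 n 330 c 0.4982 0.3326 D 37.3 z 0.1048
56 n 840 c 0.5001 0.3297 D 56.2 z 0.0809
20 n 37 c 0.4996 0.3305 D 19.6 z 0.1483
27 n 29 c 0.4984 0.3307 D 27.1 z 0.1279
37 n 42 c 0.4985 0.3321 D 36.0 z 0.1065
56 n 136 c 0.5006 0.3294 D 56.5 z 0.082
```

View pics/c2.png

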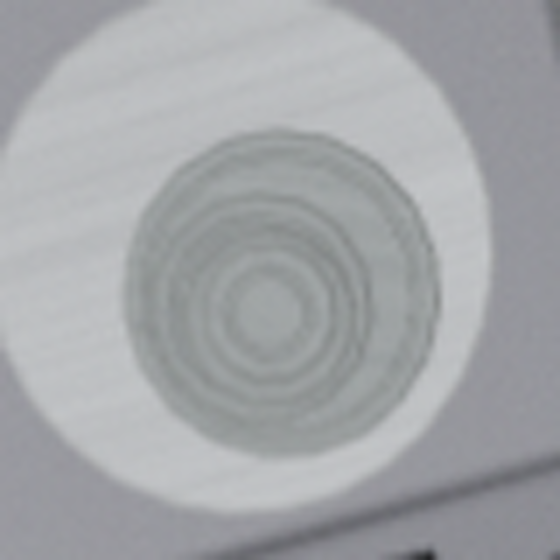

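The crop shows four concentric tiers, and both views agree to 1 mm with exact diameters and heights. Going for the tiny weight.

```bash
python3 -m inch '0 0.0225 -0.0015 0 0 0 0;0 0.0225 -0.0015 0 0 0 0;0 0.0225 -0.0016 0 0 0 0;0 0 0 0.03 0 0 0;0 0 0 0.03 0 0 0;0 0 0 0.03 0 0 0;0 0 0 0.025 0 0 0;0 0 0 0.01 0 0 0;0 0 0 0 0 0 0;0 0 0 0 0 0 0' 20; python3 -c "
from plant import *
s=get_state();print(s['tool_pos'].round(4),s['eef_rot'].round(3),s['q'].round(2))"
```

```text
clock: 4.78
tool_pos: [0.4997, 0.3316, 0.165]
eef_rot: [1.0, -0.0, 0.0, 0.0]
contact_force: [0.9, 0.0, 0.2]
opening: 0.5
finger_force: 0.0
[0.4997 0.3316 0.165 ] [ 1. -0.  0.  0.] [-0.64  0.76 -0.04  1.73  0.04  0.65 -2.27]
```

```bash
python3 -m inch '0 0 0.001 0.008 0 0 0;0 0 0 0.007 0 0 0;0 0 0 0 0 0 0;-0.3 0 0 0 0 0 0;-0.5 0 0 0 0 0 0;-0.7 0 0 0 0 0 0;-1 0 0 0 0 0 0;-1 0 0 0 0 0 0;-1 0 0 0 0 0 0;-1 0 0 0 0 0 0;-1 0 0 0 0 0 0' 15; python3 -c "
from plant import *
s=get_state();print(s['tool_pos'].round(4),s['opening'],s['finger_force'])"
```

```text
clock: 5.7
tool_pos: [0.4986, 0.3313, 0.15]
eef_rot: [1.0, 0.0, 0.0, -0.0]
contact_force: [0.2, 0.8, 3.4]
opening: 0.221
finger_force: 15.0
[0.4986 0.3313 0.15  ] 0.22059816987831649 15.00134825706482
```

```bash
python3 -m inch '-1 0 0 -0.005 0 0 0;-1 0 0 -0.015 0 0 0;-1 0 0 -0.025 0 0 0;-1 0 0 -0.015 0 0 0;-1 0.011 0.0312 0 0 0 0;-1 0.011 0.0312 0 0 0 0;-1 0.011 0.0312 0 0 0 0;-1 0.011 0.0312 0 0 0 0;-1 0.011 0.0312 0 0 0 0;-1 0.011 0.0312 0 0 0 0;-1 0.011 0.0312 0 0 0 0;-1 0.011 0.0312 0 0 0 0;-1 0.011 0.0312 0 0 0 0;-1 0 0 0 0 0 0;-1 0 0 0 0 0 0;-1 0 0 0 0 0 0'; python3 -c "
from h import *
s=get_state();print(s['tool_pos'].round(4),s['opening'],s['eef_rot'].round(3))
m=camera_model('wrist');p,d=snapshot('wrist');cv2.imwrite('pics/w3.png',p[:,:,::-1])"
```

```text
clock: 7.03
tool_pos: [0.5972, 0.051, 0.2096]
eef_rot: [1.0, 0.0, -0.0, -0.0]
contact_force: [-0.1, 0.3, -0.4]
opening: 0.217
finger_force: 15.0
[0.5972 0.051  0.2096] 0.21733141250662252 [ 1.  0. -0. -0.]
```

View pics/w3.png

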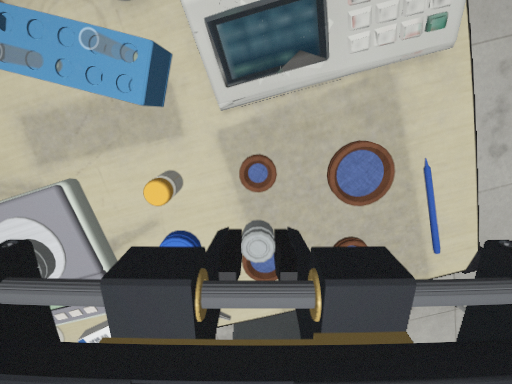

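The weight is held upright at (259,245), with the tiny case at (258,172). Lowering.

```bash
python3 -m inch '-1 0 0 0.025 0 0 0;-1 0 0 0.035 0 0 0;-1 0 0 0.035 0 0 0;-1 0 0 0.035 0 0 0;-1 0 0 0.025 0 0 0;-1 0 0 0.012 0 0 0;-1 0 0 0.006 0 0 0;-1 0 0 0.003 0 0 0;-1 0 0 0 0 0 0;-1 0 0 0 0 0 0;-1 0 0 0 0 0 0'; python3 -c "
from plant import *
s=get_state();print(s['tool_pos'].round(4),s['contact_force'].round(2))"
```

```text
clock: 8.0
tool_pos: [0.5987, 0.0506, 0.0352]
eef_rot: [1.0, 0.0, 0.001, -0.0]
contact_force: [-0.2, -0.1, -0.3]
opening: 0.22
finger_force: 15.0
[0.5987 0.0506 0.0352] [-0.18 -0.1  -0.3 ]
```

```bash
python3 -m inch '-1 0 0 0.002 0 0 0;-1 0 0 0.002 0 0 0;-1 0 0 0.001 0 0 0;-1 0 0 0 0 0 0;-1 0 0 0 0 0 0'; python3 -m inch '-1 0 0 0.0006 0 0 0;-1 0 0 0 0 0 0;-1 0 0 0 0 0 0'
```

```text
clock: 8.42
tool_pos: [0.5978, 0.0504, 0.029]
eef_rot: [1.0, 0.0, 0.0, 0.0]
contact_force: [-0.7, -0.5, 3.4]
opening: 0.219
finger_force: 15.0
clock: 8.67
tool_pos: [0.5978, 0.0503, 0.0289]
eef_rot: [1.0, 0.0, 0.0, 0.0]
contact_force: [-1.0, -0.1, 7.8]
opening: 0.219
finger_force: 15.0
```

```bash
python3 -m inch '-0.5 0 0 0 0 0 0;-0.4 0 0 0 0 0 0;-0.2 0 0 0 0 0 0;-0.2 0 0 0 0 0 0;-0.2 0 0 0 0 0 0;-0.2 0 0 -0.01 0 0 0;-0.2 0 0 -0.03 0 0 0;-0.2 0 0 -0.035 0 0 0;-0.2 0 0 -0.035 0 0 0;-0.2 0 0 -0.035 0 0 0;-0.2 -0.035 0 -0.02 0 0 0;-0.2 -0.035 0 0 0 0 0;-0.2 0 0 0 0 0 0;-0.2 0 0 0 0 0 0'; python3 -c "
from h import *
m=camera_model('wrist');p,d=snapshot('wrist');cv2.imwrite('pics/w4.png',p[:,:,::-1])
V=np.array(m['view']);c=V@np.array([.5975,.0505,.027,1]);q,_=cv2.projectPoints(c[:3].reshape(1,1,3),np.zeros(3),np.zeros(3),m['intrinsics'],np.array(m['dist']));u,v=q.ravel().astype(int);print(u,v)
tiers(d,m,(u-40,v-40,u+40,v+40),((.027,20),))"
python3 -m inch '0 -0.02 -0.0312 0 0 0 0;0 -0.01 -0.0312 0 0 0 0;0 0 -0.0312 0 0 0 0;0 0 -0.0312 0 0 0 0;0 0 -0.0312 0 0 0 0;0 0 -0.0312 0 0 0 0;0 0 -0.0312 0 0 0 0;0 0 -0.0312 0 0 0 0;0 0 -0.0312 0 0 0 0;0 0 0 0 0 0 0;0 0 0 0 0 0 0'
python3 -c "
from h import *
m=camera_model('wrist');s=get_state();p,d=snapshot('wrist');cv2.imwrite('pics/w5.png',p[:,:,::-1])
print(s['tool_pos'].round(4))
V=np.array(m['view']);c=V@np.array([.498,.331,.12,1]);q,_=cv2.projectPoints(c[:3].reshape(1,1,3),np.zeros(3),np.zeros(3),m['intrinsics'],np.array(m['dist']));u,v=q.ravel().astype(int);print(u,v)
tiers(d,m,(u-60,v-60,u+60,v+60))"
```

```text
clock: 9.83
tool_pos: [0.5252, 0.0501, 0.194]
eef_rot: [1.0, 0.001, -0.001, 0.0]
contact_force: [0.5, 0.0, 0.4]
opening: 0.399
finger_force: 0.0
257 113
20 n 274 c 0.598 0.0506 D 19.9 z 0.0258
clock: 10.8
tool_pos: [0.4977, 0.3344, 0.1928]
eef_rot: [1.0, 0.002, 0.0, -0.001]
contact_force: [0.4, -0.7, 1.1]
opening: 0.501
finger_force: 0.0
[0.4977 0.3344 0.1928]
262 207
0.148 none
27 n 862 c 0.4982 0.3308 D 27.7 z 0.1266
37 n 543 c 0.4994 0.3325 D 36.7 z 0.1046
56 n 1113 c 0.5007 0.3293 D 55.9 z 0.0807
```

Tiny is seated flat and centred. Next, the small weight.

```bash
python3 -m inch '0 0 0.0034 0 0 0 0;0 0 0 0.02 0 0 0;0 0 0 0.02 0 0 0;0 0 0 0.015 0 0 0;0 0 0 0.006 0 0 0;0 0 0 0.003 0 0 0;0 0 0 0 0 0 0;0 0 0 0 0 0 0;-0.2 0 0 0 0 0 0;-0.3 0 0 0 0 0 0;-0.5 0 0 0 0 0 0;-1 0 0 0 0 0 0;-1 0 0 0 0 0 0;-1 0 0 0 0 0 0;-1 0 0 0 0 0 0' 20; python3 -c "
from plant import *
s=get_state();print(s['tool_pos'].round(4))"
```

```text
clock: 12.1
tool_pos: [0.4978, 0.3283, 0.1298]
eef_rot: [1.0, 0.0, 0.001, -0.001]
contact_force: [-1.0, 0.1, 5.5]
opening: 0.292
finger_force: 20.0
[0.4978 0.3283 0.1298]
```

```bash
python3 -m inch '-1 0 0 -0.004 0 0 0;-1 0 0 -0.015 0 0 0;-1 0 0 -0.025 0 0 0;-1 0 0 -0.03 0 0 0;-1 -0.0014 0.0312 0 0 0 0;-1 -0.0014 0.0312 0 0 0 0;-1 -0.0014 0.0312 0 0 0 0;-1 -0.0014 0.0312 0 0 0 0;-1 -0.0014 0.0312 0 0 0 0;-1 -0.0014 0.0312 0 0 0 0;-1 -0.0014 0.0312 0 0 0 0;-1 -0.0014 0.0312 0 0 0 0;-1 -0.0014 0.0312 0 0 0 0;-1 -0.0014 0.0312 0 0 0 0;-1 -0.0014 0.0312 0 0 0 0;-1 -0.0014 0.0312 0 0 0 0;-1 -0.0014 0.0312 0 0 0 0;-1 0 0 0 0 0 0;-1 0 0 0 0 0 0;-1 0 0 0 0 0 0'; python3 -c "
from h import *
s=get_state();print(s['tool_pos'].round(4))
m=camera_model('wrist');p,d=snapshot('wrist');cv2.imwrite('pics/w6.png',p[:,:,::-1])
z=s['tool_pos'][2]-.001;x,y,_=s['tool_pos']
V=np.array(m['view']);c=V@np.array([x,y,z,1]);q,_=cv2.projectPoints(c[:3].reshape(1,1,3),np.zeros(3),np.zeros(3),m['intrinsics'],np.array(m['dist']));u,v=q.ravel().astype(int);print(u,v)
tiers(d,m,(u-35,v-40,u+35,v+40),((z,27),))
"
```

```text
clock: 13.77
tool_pos: [0.4792, -0.0774, 0.203]
eef_rot: [1.0, 0.0, -0.0, -0.0]
contact_force: [-0.4, 0.7, -0.9]
opening: 0.299
finger_force: 20.0
[ 0.4792 -0.0774  0.203 ]
257 250
27 n 1932 c 0.4838 -0.0768 D 40.0 z 0.1998
```

View pics/w6.png

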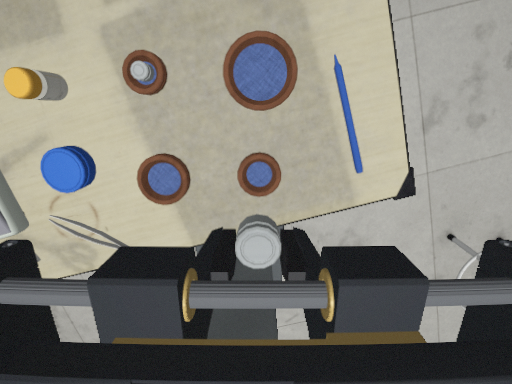

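Small is held upright at (258,247), with its case at (260,174) and tiny seated at (143,71). Lowering.

```bash
python3 -m inch '-1 0 0 0.025 0 0 0;-1 0 0 0.035 0 0 0;-1 0 0 0.035 0 0 0;-1 0 0 0.035 0 0 0;-1 0 0 0.02 0 0 0;-1 0 0 0.01 0 0 0;-1 0 0 0.005 0 0 0;-1 0 0 0 0 0 0;-1 0 0 0 0 0 0;-1 0 0 0 0 0 0'; python3 -m inch '-1 0 0 0.002 0 0 0;-1 0 0 0.001 0 0 0;-1 0 0 0 0 0 0;-1 0 0 0 0 0 0'
```

```text
clock: 14.65
tool_pos: [0.4804, -0.0778, 0.0394]
eef_rot: [1.0, 0.001, 0.001, 0.0]
contact_force: [0.1, -0.4, 0.2]
opening: 0.291
finger_force: 20.0
clock: 14.98
tool_pos: [0.4797, -0.078, 0.0354]
eef_rot: [1.0, 0.0, 0.0, 0.0]
contact_force: [-0.7, -0.1, -0.6]
opening: 0.295
finger_force: 20.0
```

```bash
python3 -m inch '-1 0 0 0.002 0 0 0;-1 0 0 0.0015 0 0 0;-1 0 0 0 0 0 0;-1 0 0 0 0 0 0'; python3 -m inch '-1 0 0 0.0008 0 0 0;-1 0 0 0 0 0 0;-1 0 0 0 0 0 0'
```

```text
clock: 15.32
tool_pos: [0.4793, -0.0779, 0.0314]
eef_rot: [1.0, 0.0, -0.0, 0.0]
contact_force: [-0.1, -0.1, -0.6]
opening: 0.298
finger_force: 20.0
clock: 15.57
tool_pos: [0.4795, -0.0779, 0.0309]
eef_rot: [1.0, 0.0, 0.0, 0.0]
contact_force: [0.1, -0.0, 1.0]
opening: 0.297
finger_force: 20.0
```

```bash
python3 -m inch '-1 0 0 0.0006 0 0 0;-1 0 0 0 0 0 0;-1 0 0 0 0 0 0'
```

```text
clock: 15.82
tool_pos: [0.4795, -0.0779, 0.0308]
eef_rot: [1.0, 0.0, 0.0, 0.0]
contact_force: [-0.8, 0.6, 6.5]
opening: 0.295
finger_force: 20.0
```

```bash
python3 -m inch '-0.3 0 0 0 0 0 0;-0.2 0 0 0 0 0 0;0 0 0 0 0 0 0;0 0 0 0 0 0 0;0 0 0 -0.01 0 0 0;0 0 0 -0.03 0 0 0;0 0 0 -0.035 0 0 0;0 0 0 -0.035 0 0 0;0 0 0 -0.035 0 0 0;0 -0.02 0 -0.025 0 0 0;0 -0.03 0 0 0 0 0;0 0 0 0 0 0 0;0 0 0 0 0 0 0'
cat >> h.py <<'E'
def look(x,y,z,tops,w=50,name=None):
    m=camera_model('wrist');s=get_state();p,d=snapshot('wrist');print(s['tool_pos'].round(4))
    if name: cv2.imwrite(f'pics/{name}.png',p[:,:,::-1])
    c=np.array(m['view'])@np.array([x,y,z,1]);q,_=cv2.projectPoints(c[:3].reshape(1,1,3),np.zeros(3),np.zeros(3),m['intrinsics'],np.array(m['dist']))
    u,v=q.ravel().astype(int);print(u,v);tiers(d,m,(u-w,v-w,u+w,v+w),tops)
E
python3 -c "
from h import *
look(.4795,-.078,.029,((.029,27),),40)"
python3 -m inch '0.5 0.022 -0.0315 0 0 0 0;0.5 0.022 -0.0315 0 0 0 0;0.5 0.022 -0.0315 0 0 0 0;0.5 0 -0.0315 0 0 0 0;0.5 0 -0.0315 0 0 0 0;0.5 0 -0.0315 0 0 0 0;0.5 0 -0.0315 0 0 0 0;0.5 0 -0.0315 0 0 0 0;0.5 0 -0.0315 0 0 0 0;0.5 0 -0.0315 0 0 0 0;0.5 0 -0.0315 0 0 0 0;0.5 0 -0.0315 0 0 0 0;0.5 0 -0.0315 0 0 0 0;0.5 0 0 0 0 0 0;0.5 0 0 0 0 0 0;0.5 0 0 0 0 0 0'
python3 -c "
from h import *
look(.498,.332,.1,((.106,37),(.082,56)),60)"
```

```text
clock: 16.9
tool_pos: [0.4279, -0.0782, 0.2011]
eef_rot: [1.0, 0.0, -0.0, 0.0]
contact_force: [1.2, -0.2, -0.5]
opening: 0.502
finger_force: 0.0
[ 0.4279 -0.0782  0.2011]
257 133
27 n 453 c 0.4791 -0.0773 D 27.1 z 0.0279
clock: 18.28
tool_pos: [0.4955, 0.3313, 0.1995]
eef_rot: [1.0, 0.0, -0.0, 0.001]
contact_force: [0.1, -0.1, 0.3]
opening: 0.754
finger_force: 0.0
[0.4955 0.3313 0.1995]
256 194
37 n 1290 c 0.4992 0.3327 D 37.1 z 0.1046
56 n 1081 c 0.5002 0.3294 D 55.8 z 0.0807
```

Small is seated. Now the medium weight.

```bash
python3 -m inch '0.4 0.0035 -0.0012 0.01 0 0 0;0.4 0 0 0.025 0 0 0;0.4 0 0 0.025 0 0 0;0.4 0 0 0.02 0 0 0;0.4 0 0 0.01 0 0 0;0.4 0 0 0.0045 0 0 0;0.4 0 0 0 0 0 0;0.4 0 0 0 0 0 0;0.1 0 0 0 0 0 0;0 0 0 0 0 0 0;-0.2 0 0 0 0 0 0;-1 0 0 0 0 0 0;-1 0 0 0 0 0 0;-1 0 0 0 0 0 0;-1 0 0 0 0 0 0' 30; python3 -c "
from plant import *
s=get_state();print(s['tool_pos'].round(4))"
```

```text
clock: 19.58
tool_pos: [0.4989, 0.3329, 0.1063]
eef_rot: [1.0, 0.0, 0.0, -0.0]
contact_force: [-0.1, -1.1, 6.5]
opening: 0.41
finger_force: 30.0
[0.4989 0.3329 0.1063]
```

```bash
python3 -m inch '-1 0 0 -0.004 0 0 0;-1 0 0 -0.015 0 0 0;-1 0 0 -0.025 0 0 0;-1 0 0 -0.03 0 0 0;-1 0 0 -0.02 0 0 0;-1 -0.0025 0.0292 0 0 0 0;-1 -0.0025 0.0292 0 0 0 0;-1 -0.0025 0.0292 0 0 0 0;-1 -0.0025 0.0292 0 0 0 0;-1 -0.0025 0.0292 0 0 0 0;-1 -0.0025 0.0292 0 0 0 0;-1 -0.0025 0.0292 0 0 0 0;-1 -0.0025 0.0292 0 0 0 0;-1 -0.0025 0.0292 0 0 0 0;-1 -0.0025 0.0292 0 0 0 0;-1 0 0 0 0 0 0;-1 0 0 0 0 0 0;-1 0 0 0 0 0 0;-1 0 0 0 0 0 0'; python3 -c "
from h import *
m=camera_model('wrist');p,d=snapshot('wrist');cv2.imwrite('pics/w7.png',p[:,:,::-1])
s=get_state();print(s['tool_pos'].round(4))"
```

```text
clock: 21.17
tool_pos: [0.4741, 0.0424, 0.1997]
eef_rot: [1.0, 0.001, 0.0, -0.0]
contact_force: [0.8, -0.8, -1.9]
opening: 0.404
finger_force: 30.0
[0.4741 0.0424 0.1997]
```

View pics/w7.png

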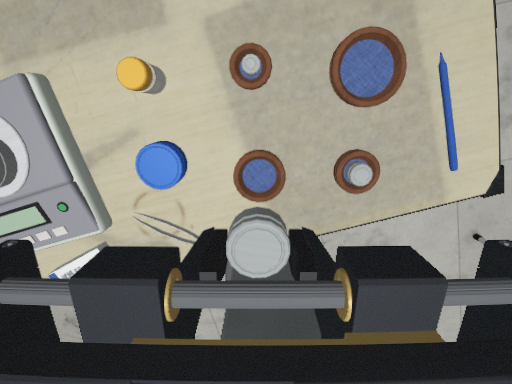

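Medium is held upright at (258,247), with its case at (260,175) and small seated at (360,172). Lowering.

```bash
python3 -m inch '-1 0 0.001 0.025 0 0 0;-1 0 0 0.035 0 0 0;-1 0 0 0.035 0 0 0;-1 0 0 0.035 0 0 0;-1 0 0 0.02 0 0 0;-1 0 0 0.008 0 0 0;-1 0 0 0.004 0 0 0;-1 0 0 0 0 0 0;-1 0 0 0 0 0 0;-1 0 0 0 0 0 0;-1 0 0 0 0 0 0'; python3 -m inch '-1 0 0 0.002 0 0 0;-1 0 0 0.001 0 0 0;-1 0 0 0 0 0 0;-1 0 0 0 0 0 0;-1 0 0 0 0 0 0'
```

```text
clock: 22.13
tool_pos: [0.4748, 0.0399, 0.0389]
eef_rot: [1.0, 0.0, 0.001, -0.0]
contact_force: [0.1, -0.4, -1.6]
opening: 0.41
finger_force: 30.0
clock: 22.55
tool_pos: [0.4739, 0.0398, 0.0347]
eef_rot: [1.0, 0.0, -0.0, 0.0]
contact_force: [0.0, -0.2, -1.6]
opening: 0.411
finger_force: 30.0
```

```bash
python3 -m inch '-1 0 0 0.0015 0 0 0;-1 0 0 0.001 0 0 0;-1 0 0 0 0 0 0;-1 0 0 0 0 0 0'; python3 -m inch '-1 0 0 0.0007 0 0 0;-1 0 0 0 0 0 0;-1 0 0 0 0 0 0';python3 -m inch '-1 0 0 0.0004 0 0 0;-1 0 0 0 0 0 0;-1 0 0 0 0 0 0'
```

```text
clock: 22.88
tool_pos: [0.4738, 0.0398, 0.0321]
eef_rot: [1.0, 0.0, -0.0, 0.0]
contact_force: [-0.2, 0.4, -2.1]
opening: 0.412
finger_force: 30.0
clock: 23.13
tool_pos: [0.4739, 0.0398, 0.0315]
eef_rot: [1.0, 0.0, -0.0, 0.0]
contact_force: [-0.4, 0.1, -1.8]
opening: 0.411
finger_force: 30.0
clock: 23.38
tool_pos: [0.4739, 0.0398, 0.0313]
eef_rot: [1.0, 0.0, 0.0, 0.0]
contact_force: [-0.6, 0.5, 2.5]
opening: 0.41
finger_force: 30.0
```

```bash
python3 -m inch '-0.1 0 0 0 0 0 0;0 0 0 0 0 0 0;0.2 0 0 0 0 0 0;0.2 0 0 0 0 0 0;0.2 0 0 -0.01 0 0 0;0.2 0 0 -0.03 0 0 0;0.2 0 0 -0.035 0 0 0;0.2 0 0 -0.035 0 0 0;0.2 0 0 -0.035 0 0 0;0.2 -0.02 0 -0.02 0 0 0;0.2 -0.025 0 0 0 0 0;0.2 0 0 0 0 0 0;0.2 0 0 0 0 0 0'
python3 -c "
from h import *
look(.474,.0405,.031,((.031,37),),50)"
python3 -m inch '0.9 0.035 -0.0289 0 0 0 0;0.9 0.035 -0.0289 0 0 0 0;0.9 0 -0.0289 0 0 0 0;0.9 0 -0.0289 0 0 0 0;0.9 0 -0.0289 0 0 0 0;0.9 0 -0.0289 0 0 0 0;0.9 0 -0.0289 0 0 0 0;0.9 0 -0.0289 0 0 0 0;0.9 0 -0.0289 0 0 0 0;0.9 0 -0.0289 0 0 0 0;0.9 0 0 0 0 0 0;0.9 0 0 0 0 0 0;0.9 0 0 0 0 0 0'
python3 -c "
from h import *
look(.5,.33,.08,((.082,56),),60)"
```

```text
clock: 24.47
tool_pos: [0.4278, 0.0395, 0.1971]
eef_rot: [1.0, 0.001, 0.0, 0.0]
contact_force: [-0.2, 0.0, -0.7]
opening: 0.6
finger_force: 0.0
[0.4278 0.0395 0.1971]
257 138
37 n 879 c 0.4732 0.0403 D 37.1 z 0.0299
clock: 25.6
tool_pos: [0.4933, 0.3232, 0.1955]
eef_rot: [1.0, 0.0, -0.0, 0.001]
contact_force: [0.1, -0.1, -0.3]
opening: 0.951
finger_force: 0.0
[0.4933 0.3232 0.1955]
250 185
56 n 2525 c 0.5 0.3293 D 55.7 z 0.0807
```

Medium is seated. Now the large weight.

```bash
python3 -m inch '1 0.0067 -0.0061 0 0 0 0;1 0 0 0.03 0 0 0;1 0 0 0.03 0 0 0;1 0 0 0.03 0 0 0;1 0 0 0.015 0 0 0;1 0 0 0.008 0 0 0;1 0 0 0.0035 0 0 0;1 0 0 0 0 0 0;1 0 0 0 0 0 0;0.7 0 0 0 0 0 0;0.5 0 0 0 0 0 0;0.2 0 0 0 0 0 0;0 0 0 0 0 0 0;0 0 0 0 0 0 0;-1 0 0 0 0 0 0;-1 0 0 0 0 0 0;-1 0 0 0 0 0 0' 45; python3 -c "
from plant import *
s=get_state();print(s['tool_pos'].round(4))"
```

```text
clock: 27.07
tool_pos: [0.4997, 0.3298, 0.0799]
eef_rot: [1.0, 0.0, 0.0, 0.0]
contact_force: [0.1, -1.6, 5.2]
opening: 0.626
finger_force: 45.0
[0.4997 0.3298 0.0799]
```

```bash
python3 -m inch '-1 0 0 -0.003 0 0 0;-1 0 0 -0.01 0 0 0;-1 0 0 -0.02 0 0 0;-1 0 0 -0.03 0 0 0;-1 0 0 -0.03 0 0 0;-1 0 0 -0.027 0 0 0;-1 0 0 0 0 0 0' 50; python3 -m inch '-1 0.007 0.0292 0 0 0 0;-1 0.007 0.0292 0 0 0 0;-1 0.007 0.0292 0 0 0 0;-1 0.007 0.0292 0 0 0 0;-1 0.007 0.0292 0 0 0 0;-1 0.007 0.0292 0 0 0 0;-1 0.007 0.0292 0 0 0 0;-1 0.007 0.0292 0 0 0 0;-1 0.007 0.0292 0 0 0 0;-1 0.007 0.0292 0 0 0 0;-1 0.007 0.0292 0 0 0 0;-1 0.007 0.0292 0 0 0 0;-1 0.007 0.0292 0 0 0 0;-1 0.007 0.0292 0 0 0 0;-1 0 0 0 0 0 0;-1 0 0 0 0 0 0;-1 0 0 0 0 0 0;-1 0 0 0 0 0 0'; python3 -c "
from h import *
m=camera_model('wrist');p,d=snapshot('wrist');cv2.imwrite('pics/w8.png',p[:,:,::-1])
s=get_state();print(s['tool_pos'].round(4))"
```

```text
clock: 27.65
tool_pos: [0.5022, 0.3324, 0.205]
eef_rot: [1.0, 0.0, 0.004, -0.003]
contact_force: [1.3, -0.3, -5.1]
opening: 0.625
finger_force: 50.0
clock: 29.15
tool_pos: [0.5973, -0.0765, 0.1988]
eef_rot: [1.0, 0.002, -0.001, -0.001]
contact_force: [-0.1, -0.2, -4.3]
opening: 0.621
finger_force: 50.0
[ 0.5975 -0.0765  0.1991]
```

View pics/w8.png

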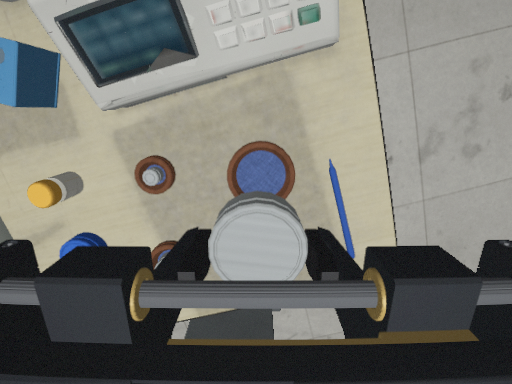

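Large is held upright at (258,240), with its case at (261,175). Lowering.

```bash
python3 -m inch '-1 0 0.001 0.025 0 0 0;-1 0 0 0.035 0 0 0;-1 0 0 0.035 0 0 0;-1 0 0 0.03 0 0 0;-1 0 0 0.02 0 0 0;-1 0 0 0.009 0 0 0;-1 0 0 0.004 0 0 0;-1 0 0 0 0 0 0;-1 0 0 0 0 0 0;-1 0 0 0 0 0 0;-1 0 0 0 0 0 0'; python3 -m inch '-1 0 0 0.001 0 0 0;-1 0 0 0.001 0 0 0;-1 0 0 0 0 0 0;-1 0 0 0 0 0 0;-1 0 0 0 0 0 0'
```

```text
clock: 30.12
tool_pos: [0.599, -0.0796, 0.0431]
eef_rot: [1.0, 0.0, 0.001, 0.0]
contact_force: [0.6, -0.4, -4.6]
opening: 0.622
finger_force: 50.0
clock: 30.53
tool_pos: [0.598, -0.0795, 0.0396]
eef_rot: [1.0, 0.0, 0.0, 0.0]
contact_force: [-0.2, -0.4, -4.6]
opening: 0.624
finger_force: 50.0
```

Need to reach about 0.031; the large case centre is (0.597,-0.079).

```bash
python3 -m inch '-1 -0.0006 0 0.003 0 0 0;-1 0 0 0.003 0 0 0;-1 0 0 0.0012 0 0 0;-1 0 0 0 0 0 0;-1 0 0 0 0 0 0;-1 0 0 0 0 0 0'; python3 -m inch '-1 0 0 0.0007 0 0 0;-1 0 0 0 0 0 0;-1 0 0 0 0 0 0';python3 -m inch '-1 0 0 0.0005 0 0 0;-1 0 0 0 0 0 0;-1 0 0 0 0 0 0'
```

```text
clock: 31.03
tool_pos: [0.5974, -0.0795, 0.0324]
eef_rot: [1.0, 0.0, 0.0, 0.0]
contact_force: [0.5, -0.7, -5.8]
opening: 0.621
finger_force: 50.0
clock: 31.28
tool_pos: [0.5974, -0.0795, 0.0318]
eef_rot: [1.0, 0.0, 0.0, 0.0]
contact_force: [0.2, -0.4, -4.8]
opening: 0.621
finger_force: 50.0
clock: 31.53
tool_pos: [0.5974, -0.0795, 0.0312]
eef_rot: [1.0, 0.0, 0.0, 0.0]
contact_force: [0.8, -0.7, -5.7]
opening: 0.62
finger_force: 50.0
```

```bash
python3 -m inch '-1 0 0 0.0005 0 0 0;-1 0 0 0 0 0 0;-1 0 0 0 0 0 0';python3 -m inch '-1 0 0 0.0003 0 0 0;-1 0 0 0 0 0 0;-1 0 0 0 0 0 0'
```

```text
clock: 31.78
tool_pos: [0.5974, -0.0795, 0.031]
eef_rot: [1.0, 0.0, 0.0, 0.0]
contact_force: [-0.3, -0.0, -1.7]
opening: 0.623
finger_force: 50.0
clock: 32.03
tool_pos: [0.5974, -0.0796, 0.0309]
eef_rot: [1.0, 0.0, 0.0, 0.0]
contact_force: [-2.1, 1.8, 3.8]
opening: 0.622
finger_force: 50.0
```

On the felt. Releasing, rising, backing off and checking.

```bash
python3 -m inch '0.4 0 0 0 0 0 0;0.5 0 0 0 0 0 0;0.7 0 0 0 0 0 0;0.7 0 0 0 0 0 0;0.7 0 0 -0.01 0 0 0;0.7 0 0 -0.03 0 0 0;0.7 0 0 -0.035 0 0 0;0.7 0 0 -0.035 0 0 0;0.7 0 0 -0.035 0 0 0;0.7 -0.03 0 -0.03 0 0 0;0.7 -0.035 0 -0.03 0 0 0;0.7 -0.035 0 -0.03 0 0 0;0.7 -0.03 0 0 0 0 0;0.7 0 0 0 0 0 0;0.7 0 0 0 0 0 0;0.7 0 0 0 0 0 0'
python3 -c "
from h import *
for x,y,z,D in((.5975,.0505,.027,20),(.4795,-.078,.029,27),(.474,.0405,.031,37),(.597,-.079,.033,56)): look(x,y,z,((z,D),),45,'w9')
p,d=snapshot('top');cv2.imwrite('pics/t9.png',p[:,:,::-1])
m=camera_model('top');h=cv2.cvtColor(p,cv2.COLOR_RGB2HSV)
for c in blobs(cv2.inRange(h,(10,170,120),(30,255,255))):
    if 270<c[:,0,0].mean()<330 and c[:,0,1].mean()>130: print('yel',circ(c,.06,m))"
```

```text
clock: 33.37
tool_pos: [0.4755, -0.0796, 0.2597]
eef_rot: [1.0, 0.0, 0.001, 0.0]
contact_force: [0.1, 0.5, 0.9]
opening: 0.848
finger_force: 0.0
[ 0.4755 -0.0796  0.2597]
155 74
20 n 204 c 0.5985 0.0503 D 20.2 z 0.0258
[ 0.4759 -0.0795  0.2593]
256 166
27 n 273 c 0.4796 -0.0772 D 25.9 z 0.0277
[ 0.4759 -0.0795  0.259 ]
170 170
37 n 543 c 0.4733 0.0404 D 37.7 z 0.03
[ 0.4758 -0.0795  0.2588]
257 73
56 n 1692 c 0.5983 -0.0793 D 56.7 z 0.032
yel (array([0.58500522, 0.16491567]), array([0.02328602, 0.02605507]))
```

View pics/w9.png

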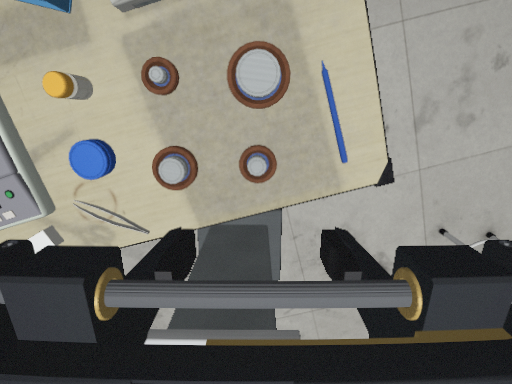

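All four weights are seated at the right heights: (158,75), (258,73), (174,168) and (258,165). The bottle has not moved. Handing in.

```bash
python3 -c "
from plant import r
print(r.finish_job())"
```

```text
the job is handed in; nothing more can be done
None
```

All four weights are in their own cases, each at the height expected for sitting flat on the felt; the reagent bottle has not moved, and the job was handed in at about 34 s.

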